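# Brush out a sweet jar, then hold the first chocolate over it with the tongs

### The job

Get the open, empty clip-top jar ready for refilling: take the brush out of its crock, work it up and down inside the jar so that it goes to the floor, up until the bristles are in the neck and to the floor again, and stand it back in the crock. Then take the serving tongs, close them on the round chocolate on the marble slab and bring it over the jar, and finish while still holding it there in the tongs, still and centred a few centimetres above the mouth, so that it can be looked over before it goes in. Only the tongs may touch the round chocolate, not the gripper; do not knock the jar or crock over or push them away, and leave the other chocolates and everything else on the counter as they are.

Things in the scene. Friction and masses are not known exactly. Their poses are not given: they have to be found in the camera images.
- jar: The open empty glass jar, 110 mm tall, loose, 0.38 kg, the only jar with no filling and no closed lid. Belly 86 mm across, neck 71 mm outside, 64 mm inside. Its round glass lid hangs behind it, out to 62 mm from the axis on its +x side, below the rim; a thin wire lever hangs on its -x side, as far out. Origin: centre of its underside, z up.
- jar_mouth (a point): Centre of the jar's mouth, level with the rim, 110 mm above its underside.
- jar_floor (a point): Centre of the jar's inner floor, 5 mm above its underside.
- crock: The brush's stoneware crock: open beige pot with a brown band, 80 mm tall, 60 mm outside, 48 mm bore, loose, 0.65 kg. Origin: centre of its underside. It and the jar may stand in either of two places.
- crock_floor (a point): Centre of the crock's inner floor, 8 mm above its underside.
- brush: Jar brush, 200 mm long, about 65 g, standing upright on its bristle end in the crock. From the origin (centre of the bristle end's lower face) up its z axis: stiff bristle head 34 mm across to 52 mm, thin wire stem to 115 mm, round wooden handle 18 mm across from 116 to 199 mm. When put back it may lean in the crock.
- brush_tip (a point): Centre of the lower face of the bristle head (same point as the brush's origin).
- brush_grip (a point): Point on the brush's axis in the middle of the handle, 160 mm above the bristle end.
- tongs: Steel serving tongs lying on their side, 22 mm tall everywhere, 0.09 kg, about 200 mm long, arms opening sideways. Origin: on the centre line, on the underside, where they are to be gripped; x points to the tips, y to the left arm, z up. The arms turn on a pin 85 mm behind the origin, always as mirror images, and are sprung open. Held half closed between the fingers they can be carried level.
- tongs_grip (a point): Point to grip: midway between the arms at the tongs' origin, 11 mm above the underside. Sprung open, the arms measure 59 mm over their outer faces here (flat from 25 mm behind to 35 mm ahead). Squeezing them here closes the tips: each mm less takes 2.2 mm off the gap at the tips. The spring pushes back with 4 N per side when open, 7 N when 48 mm wide here (tips 30 mm apart), 11 N when shut.
- tongs_tips (a point): Point midway between the flat gripping tips of the tongs, 96 mm ahead of the grip point along x; the tips are 34 mm long (79 to 113 mm ahead of the grip point), 22 mm tall and stand about 54 mm apart inside when open; the arms are 3 to 4 mm thick.
- tongs_left: The tongs' arm on their +y side. Origin on the pin.
- tongs_right: The tongs' arm on their -y side. Origin on the pin.
- slab: Low marble slab, 130 mm (x) by 210 mm (y), 15 mm thick, fixed. Origin: centre of its underside. The three chocolates lie on it in a row along its y axis, 66 mm apart, 12 mm beyond its middle, in any order.
- bonbon: The round chocolate: flat foot, straight side 30 mm across up to 13 mm, domed above, 24 mm tall, about 16 g. Origin: centre of its underside.
- bonbon_center (a point): Point on the round chocolate's axis 10 mm above its underside.
- fudge: The square chocolate, 28 x 28 x 20 mm. Leave it. Origin: centre of its underside.
- bar: The oblong chocolate, 50 (x) x 20 (y) x 17 mm tall. Leave it. Origin: centre of its underside.
- full_jar_a: Closed jar full of sweets, 122 mm tall, 86 mm across. Leave it. Origin: centre of its underside.
- full_jar_b: Another such closed full jar. Leave it.
- dish: White dish of sweets, 42 mm tall, 100 mm across. Leave it. Origin: centre of its underside.
- scoop: Aluminium sweet scoop lying on the counter, 175 mm long, 30 mm tall; its x axis points to its mouth. Leave it.
- shaker: Sugar shaker, 104 mm tall, 60 mm across. Leave it. Origin: centre of its underside.

How it is judged:
By the outcome, as a careful person would: the job done as asked, in the order asked, and still so for the second after the job is handed in, while the arm keeps its last pose, push and grip.
It also fails if it takes over 67 s, if anything falls off the work surface, if the arm or the gripper's body presses on something with over 40 N, if the wrist force passes 120 N, or if a joint passes its speed limit or range.

### The arm

A 6-joint arm with a two-finger parallel gripper is mounted at the origin on the work surface. World frame = base frame: x ahead of the robot, y to its left, z up, the work surface at z = 0. Lengths are in m, angles in rad, forces in N, time in s.
With the tool pointing down it reaches from about 0.35 to 0.975 m from the base axis. Payload 4.9 kg.
Tool frame: the origin (TCP) lies on the centre line of the jaws, within the pads' length; the fingertips stand 14 mm ahead of it and the grasp point (between the pads) lies 5 mm behind it (manip.nose_length is the distance from the TCP to the fingertips, in m); z points along the fingers, y is the line along which they close (so a half turn about z gives the same grasp; the last joint's range is limited). The gripper opens to 85 mm and grips with 20 to 120 N. Pads are 22 mm wide; open, the fingers measure 114 mm over their backs; the gripper's body (76 mm by 85 mm) begins 54 mm behind the grasp point. The pads swing forward as they close: fully open they stand 13 mm farther back than shut.
Start: joints at [1.216, 0.053, 1.613, -0, 1.476, -0.119], TCP at [0.146, 0.608, 0.245] pointing down, gripper open.
Joint ranges: [-3.01, 3.01], [-1.01, 2.22], [0.06, 2.58], [-1.02, 4.17], [0.09, 2.62], [-3.14, 3.14]. Speed limits (rad/s): [2.57, 2.57, 3.14, 3.14, 3.14, 3.14].

### API

Orientations are given as a unit quaternion [w, x, y, z].
In Python, from plant import manip, imaging gives the robot as it stands.
- The arm moves only by the tool play_rows, never from a script. Its argument "commands" is a list of rows, each a list of 6 numbers: the shift along the tool's x, y, z in mm, then the turn, a rotation vector about the tool's x, y, z in degrees. A call has 1 to 5 rows; each row shifts and turns the commanded pose from where the row before left it, along the tool's axes as they then stand; what a row does not reach is not made up. A row lasts 1/12 s, in which the tool goes at most 41.7 mm and 7.16 degrees, less where a joint would pass 70% of its speed; a pose out of reach is approached as far as the arm can. A call is refused whole if a number of a shift passes 41.7 or a number of a turn 7.16, either way. A call with a gripper value outside its range is refused whole. "hand" is the finger opening in mm, from 0 to 85.4, set as the call begins (left out, the last holds). The fingers move at their own pace and stop on an object; the grip force is fixed at half the most. Time passes only in rows, so rows that do not move let the fingers close. It gives the time, the measured TCP pose, the force, the opening and the grip force at its end, in the units of the state.
- manip.state(): the state, without advancing time (a new reading comes with each control period).
- imaging.grab_frame(name): name is "side" or "top"; returns a dict with "image" (480x640x3 uint8, red, green, blue), "fx", "fy", "cx", "cy" (pixels), "R" (3x3) and "t" (3): a world point X has camera coordinates R X + t. Camera axes: x right, y down, z forward; pixel columns grow to the right and rows downward; lengths in m; the calibration is good to about 2 mm. A picture is of the moment at which its call begins. There is no depth.
- manip.job_done(): hands the job in; it is judged then, once.
The state is a dict: "time": time; "joint_pos": joint angles; "joint_vel": joint speeds; "joint_efforts": joint torques, N m; "tool_pos": TCP position; "tool_rot": TCP orientation; "contact_force": force on the tool from outside, world axes, zero at the start; "ft_torque": the same for the moment, N m; "gripper_width": opening from 0.0 (shut) to 1.0 (fully open); "grasp_force": force on a finger pad.
Only numpy, scipy, OpenCV 4.12 (cv2) and the standard library are available. Lean on these libraries where they do the work, as an engineer would, in place of code of your own. Each camera call takes 0.05 s, during which the arm holds its last target. There are 200 camera calls.

## Working session

There is one attempt and no reset: what is moved stays moved. The work goes in short steps, Python scripts to look and compute and a tool call to move; the robot and the scene stay as the last step left them, time stands still between calls to the robot, and variables do not carry over. Pictures are saved under pics/ and viewed, at most 10 in all, crops included, and the job is handed in when it is done.

Besides the shell and the picture viewer there is one more tool, called after "Emit:" as name([rows], argument=value, ...), one row to a line, values as JSON. play_rows: Moves the arm, as the interface text tells. Its arguments: {"type":"object","properties":{"commands":{"type":"array","items":{"type":"array","items":{"type":"number"}}},"hand":{"type":"number"}},"required":["commands"]}

```bash
ls; mkdir -p pics
python3 - <<'E'
from plant import manip, imaging
import cv2
for n in ("top","side"):
    f=imaging.grab_frame(n); cv2.imwrite(f"pics/{n}0.png",f["image"][:,:,::-1])
    print(n,f["fx"],f["fy"],f["cx"],f["cy"],f["R"],f["t"])
print(manip.state(), manip.nose_length)
E
```

```text
pics
top 596.8326986973326 596.8326986973326 316.49438340665637 237.5177203756752 [[-3.84019814e-02 -9.99261984e-01 -8.80415262e-04]
 [-9.78621220e-01  3.77868747e-02 -2.02169877e-01]
 [ 2.02053941e-01 -6.90213082e-03 -9.79350073e-01]] [-0.01989741  0.58769883  1.5312156 ]
side 591.9739079012376 591.9739079012376 315.9881349282545 246.14879913783722 [[-0.99587596 -0.09061443  0.00448205]
 [-0.05256665  0.53604602 -0.84255054]
 [ 0.07394465 -0.83931144 -0.53859864]] [0.52733238 0.16353062 1.27695986]
{'time': 0.1, 'joint_pos': array([ 1.21600039e+00,  5.32964521e-02,  1.61418676e+00,  1.72852933e-06,
        1.47601692e+00, -1.18941972e-01]), 'joint_vel': array([ 0.00035593, -0.00193058, -0.00459253,  0.00159064, -0.00048203,
       -0.00176566]), 'joint_efforts': array([ 6.84257157e-04, -3.94904423e+01, -3.71360779e+01, -1.08426002e-04,
        3.92949645e-03, -7.56653833e-06]), 'tool_pos': array([0.14581574, 0.60718195, 0.2441645 ]), 'tool_rot': array([-2.24640994e-04,  1.17653872e-01,  9.93054206e-01, -9.26906969e-04]), 'contact_force': array([ 0.4676607 , -0.26063506,  0.78827338]), 'ft_torque': array([ 0.0105397 , -0.00188156, -0.08378959]), 'grasp_force': 0.0, 'gripper_width': 1.001627601805874} 0.014
```

View pics/top0.png

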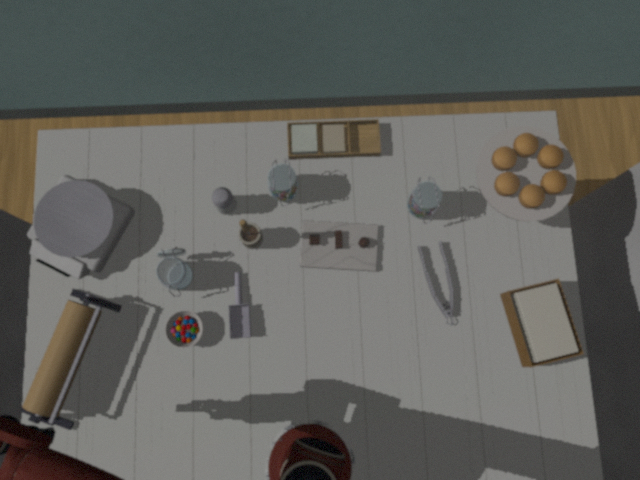

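View pics/side0.png

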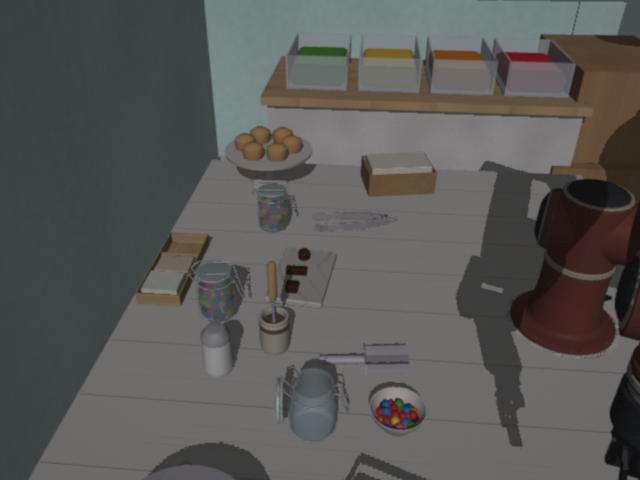

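The top view shows the jar at about (178,273), the crock at (250,237) with the brush handle leaning up-left, the round chocolate at (364,242), and the tongs with their tips near (425–445,245) and pin near (450,315). The side view shows the jar mouth at (315,378), the crock at (274,318), the handle at (271,280), the bonbon at (304,254), and the tongs from (315,218) to (395,218).

```bash
cat > h.py <<'E'
import numpy as np, cv2
from plant import manip, imaging
from scipy.spatial.transform import Rotation as Ro
def ray(f,u,v):
    R=np.array(f["R"]);t=np.array(f["t"])
    d=R.T@np.array([(u-f["cx"])/f["fx"],(v-f["cy"])/f["fy"],1]); return -R.T@t,d/np.linalg.norm(d)
def onz(f,u,v,z):
    o,d=ray(f,u,v); return (o+d*(z-o[2])/d[2])
def tri(a,ua,b,ub):
    o,d=ray(a,*ua);p,e=ray(b,*ub)
    s=np.linalg.lstsq(np.c_[d,-e],p-o,rcond=None)[0]
    A=o+d*s[0];B=p+e*s[1]; return (A+B)/2,np.linalg.norm(A-B)
def proj(f,X):
    c=np.array(f["R"])@X+np.array(f["t"]); return c[0]/c[2]*f["fx"]+f["cx"],c[1]/c[2]*f["fy"]+f["cy"]
def tile(img,x,y,w,h,s):
    c=cv2.resize(img[y:y+h,x:x+w],None,fx=s,fy=s,interpolation=cv2.INTER_CUBIC)
    c=np.clip(c.astype(float)*1.6,0,255).astype(np.uint8)
    for k in range(0,w,10):cv2.line(c,(k*s,0),(k*s,8 if k%50 else 16),(0,255,0),1)
    for k in range(0,h,10):cv2.line(c,(0,k*s),(8 if k%50 else 16,k*s),(0,255,0),1)
    return c
def state():
    s=manip.state();q=s["tool_rot"];R=Ro.from_quat([q[1],q[2],q[3],q[0]])
    return s,np.array(s["tool_pos"]),R
E
python3 - <<'E'
from h import *
t=cv2.imread("pics/top0.png");s=cv2.imread("pics/side0.png")
im=np.vstack([np.hstack([tile(t,150,200,130,100,3),tile(t,340,220,130,100,3)]),np.hstack([tile(s,240,255,130,100,3),tile(s,270,200,130,100,3)])])
cv2.imwrite("pics/c1.png",im)
T=imaging.grab_frame("top");S=imaging.grab_frame("side")
print("bonbon",tri(T,(364,242),S,(304,254)))
print("handle top",tri(T,(242,222),S,(271,263)))
print("crock rim",tri(T,(251,239),S,(274,313)))
print("jar mouth",tri(T,(180,275),S,(315,378)))
print("pin",onz(T,450,315,.02),"tips",onz(T,434,244,.02))
E
```

```text
bonbon (array([ 0.57532104, -0.17130896,  0.02656893]), np.float64(0.0012936244558992445))
handle top (array([0.60147181, 0.13775661, 0.20725651]), np.float64(0.0001192236984867927))
crock rim (array([0.59317142, 0.13008042, 0.08121575]), np.float64(0.016409521206287615))
jar mouth (array([0.49879031, 0.31218086, 0.09612557]), np.float64(0.009004036594159407))
pin [ 0.37053101 -0.38991747  0.02      ] tips [ 0.56434243 -0.36240928  0.02      ]
```

View pics/c1.png

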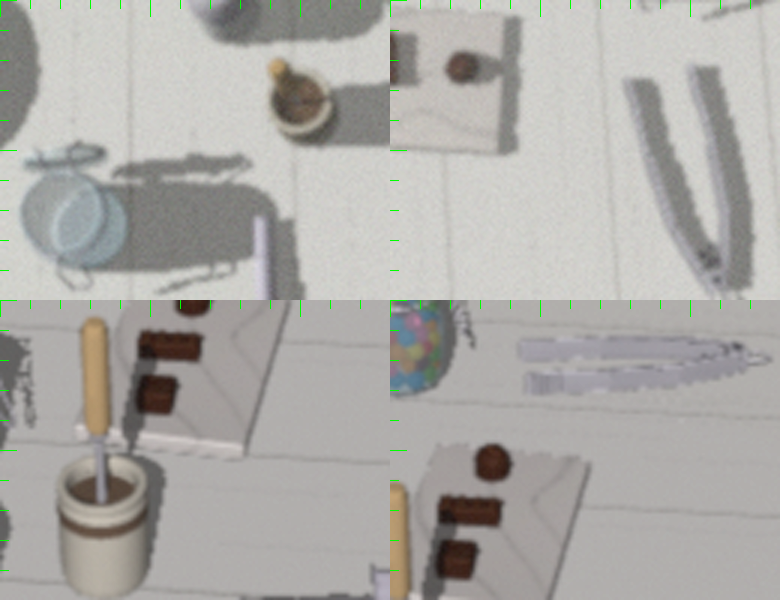

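The crops give better pixels. In the top view the jar mouth ring is at (171,272.7), the crock rim at (250.5,234.5), the handle top at (242.7,222.3), and the tong tips at (420.7,246.7) and (440.7,242). In the side view the handle top is at (271.7,262), the crock rim at (274,316.7), and the bonbon at (304,254.3).

Run:
```python
from h import *
T=imaging.grab_frame("top");S=imaging.grab_frame("side")
print("camT",ray(T,0,0)[0],"camS",ray(S,0,0)[0])
print("jar mouth",onz(T,171,272.7,.11), "base",onz(T,180,276,.0),proj(S,onz(T,171,272.7,.11)))
print("crock",onz(T,250.5,234.5,.08),onz(S,274,316.7,.08))
print("handle",tri(T,(242.7,222.3),S,(271.7,262)))
hb=cv2.cvtColor(T["image"],cv2.COLOR_RGB2HSV)
def blobs(m,off,lab):
    n,l,s,c=cv2.connectedComponentsWithStats(m.astype(np.uint8))
    for i in range(1,n):
        if s[i,4]>15: print(lab,s[i],c[i]+off)
# tongs mask top
def tong(F,x0,x1,y0,y1):
    im=cv2.GaussianBlur(F["image"],(0,0),.6).astype(int)[y0:y1,x0:x1]
    d=im[...,2]-im[...,0]; m=(d>np.median(d)+8)
    return m,im,np.median(d)
for F,b,nm in((T,(410,470,235,330),"T"),(S,(305,405,205,240),"S")):
    m,im,md=tong(F,*b); print(nm,md,m.sum())
    if nm=="T":
        for y in range(0,95,6): print(y+b[2],np.where(m[y])[0]+b[0])
    else:
        for x in range(0,100,6): print(x+b[0],np.where(m[:,x])[0]+b[2])
for F,b,nm in((T,(355,376,230,255),"bT"),(S,(292,318,243,267),"bS"),(T,(300,376,230,255),"allT"),(S,(280,318,243,297),"allS")):
    im=F["image"].astype(int)[b[2]:b[3],b[0]:b[1]]
    m=(im.sum(2)<150)&(im[...,0]>im[...,2]+15); blobs(m,(b[0],b[2]),nm)
```

```text
camT [ 0.26498229 -0.03152138  1.61839359] camS [0.43932954 1.031891   0.82318813]
jar mouth [0.49895711 0.33212195 0.11      ] base [0.50596294 0.33395791 0.        ] (np.float64(316.4922199172022), np.float64(381.2154020160607))
crock [0.59719755 0.13108774 0.08      ] [0.60011476 0.13797184 0.08      ]
handle (array([0.60040506, 0.13594073, 0.20833328]), np.float64(0.00011387223796152277))
T -3.0 0
235 []
241 []
247 []
253 []
259 []
265 []
271 []
277 []
283 []
289 []
295 []
301 []
307 []
313 []
319 []
325 []
S -2.0 0
305 []
311 []
317 []
323 []
329 []
335 []
341 []
347 []
353 []
359 []
365 []
371 []
377 []
383 []
389 []
395 []
401 []
bS [ 7  6 10 11 87] [303.74712644 254.04597701]
allS [19  6 10 11 87] [303.74712644 254.04597701]
allS [  7  23  19   9 126] [297.19047619 269.84126984]
allS [ 8 37 10 13 88] [292.15909091 286.26136364]
```

```bash
cat >> h.py <<'E'
def go(x,y,z,yaw=None):
    "shift (mm) in tool axes to target; yaw = world angle of tool y axis (deg)"
    s,p,R=state(); d=(np.array([x,y,z])-p)*1000
    print("shift",R.inv().apply(d).round(1),"world",d.round(1),"tcp",(p*1000).round(1),"w",round(s["gripper_width"]*85.4,1),"f",round(float(s["grasp_force"]),1),"F",np.round(s["contact_force"],1),"t",s["time"])
    M=R.as_matrix()
    if yaw is None: yaw=np.degrees(np.arctan2(M[1,1],M[0,1]))
    a=np.radians(yaw); yy=np.array([np.cos(a),np.sin(a),0]);zz=np.array([0,0,-1.])
    G=Ro.from_matrix(np.c_[np.cross(yy,zz),yy,zz])
    print("yaw_y",np.degrees(np.arctan2(M[1,1],M[0,1])).round(2),"turn",np.degrees((R.inv()*G).as_rotvec()).round(2))
E
python3 - <<'E'
from h import *
go(.600,.136,.245)
T=imaging.grab_frame("top");S=imaging.grab_frame("side")
for F,b,nm in((T,(410,470,235,330),"T"),(S,(305,405,205,240),"S")):
    im=cv2.GaussianBlur(F["image"],(0,0),.7).astype(float)[b[2]:b[3],b[0]:b[1]]
    d=im[...,2]-im[...,0]; m=d>np.median(d)+5
    print(nm,m.sum(),np.percentile(d,[1,50,90,97,99.5]))
    if nm=="T":
        for y in range(0,95,5): print(y+b[2],np.where(m[y])[0]+b[0])
    else:
        for x in range(0,100,6): print(x+b[0],np.where(m[:,x])[0]+b[2])
b=(355,376,230,255);im=T["image"].astype(int)[b[2]:b[3],b[0]:b[1]]
m=(im[...,0]-im[...,2]>12); print(m.sum(), np.argwhere(m).mean(0)[::-1]+(b[0],b[2]))
E
```

```text
shift [-5.517e+02 -3.524e+02  1.000e-01] world [ 4.541e+02 -4.715e+02  1.000e-01] tcp [145.9 607.5 244.9] w 85.5 f 0.0 F [-0.5  0.2  0.9] t 0.3
yaw_y 76.49 turn [-0.04 -0.01 -0.  ]
T 16 [-4. -3.  0.  1.  2.]
235 []
240 []
245 []
250 []
255 []
260 []
265 []
270 []
275 []
280 []
285 []
290 []
295 [451]
300 [451]
305 []
310 []
315 [449]
320 []
325 []
S 6 [-4. -2.  3.  3.  3.]
305 []
311 []
317 []
323 []
329 []
335 []
341 []
347 []
353 []
359 []
365 []
371 []
377 []
383 []
389 []
395 []
401 []
32 [362.34375 241.46875]
```

Emit:
play_rows([
  [-33,-21,0,0,0,0],
  [-33,-21,0,0,0,0],
  [-33,-21,0,0,0,0],
  [-33,-21,0,0,0,0],
  [-33,-21,0,0,0,0],
], hand=60)

```text
time: 0.82
tool_pos: [0.2827, 0.4657, 0.2454]
tool_rot: [0.0, 0.117, 0.993, 0.0]
contact_force: [0.6, 1.2, -0.1]
gripper_width: 0.706
grasp_force: 0.0
```

Emit:
play_rows([
  [-33,-21,0,0,0,0],
  [-33,-21,0,0,0,0],
  [-33,-21,0,0,0,0],
  [-33,-21,0,0,0,0],
  [-33,-21,0,0,0,0],
])

```text
time: 1.23
tool_pos: [0.4188, 0.3248, 0.2456]
tool_rot: [0.0, 0.118, 0.993, 0.0]
contact_force: [0.3, -0.5, -0.3]
gripper_width: 0.702
grasp_force: 0.0
```

Emit:
play_rows([
  [-33,-21,0,0,0,0],
  [-33,-21,0,0,0,0],
  [-33,-21,0,0,0,0],
  [-33,-21,0,0,0,0],
  [-15,-10,0,0,0,0],
])

```text
time: 1.65
tool_pos: [0.5412, 0.1974, 0.2454]
tool_rot: [0.001, 0.119, 0.993, -0.0]
contact_force: [-1.0, -0.0, 0.5]
gripper_width: 0.701
grasp_force: 0.0
```

Run:
```python
from h import *
T=imaging.grab_frame("top");S=imaging.grab_frame("side")
go(.600,.136,.163)
s=cv2.imread("pics/side0.png");t=cv2.imread("pics/top0.png")
T=T["image"][:,:,::-1];S=S["image"][:,:,::-1]
im=np.vstack([np.hstack([tile(T,190,170,100,75,4),tile(S,230,220,100,75,4)]),np.hstack([tile(t,400,235,100,75,4),tile(s,305,200,100,75,4)])])
cv2.imwrite("pics/c2.png",im)
```

```text
shift [-72.5 -46.2  82.3] world [ 59.5 -62.2 -82.2] tcp [540.5 198.2 245.2] w 59.9 f 0.0 F [-0.3  1.2 -0.2] t 1.75
yaw_y 76.24 turn [-0.02  0.02  0.  ]
```

View pics/c2.png

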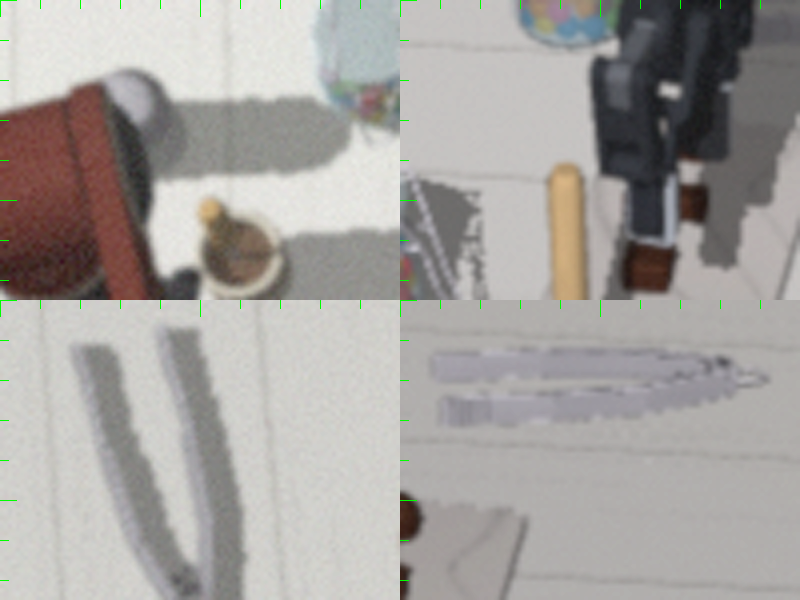

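The gripper is beside the brush with the handle top clear at top (242.5,222) and side (271.3,262), as before. The tongs' left tip is at top (420,246.3) and side (315,224), the right tip at (441.3,242) and (313,213.3), and the pin at (446.5,305) and (385,215.5).

Emit:
play_rows([
  [-33,-21,0,0,0,0],
  [-30,-18,0,0,0,0],
  [-9,-7,0,0,0,0],
  [0,0,0,0,0,0],
])

```text
time: 2.08
tool_pos: [0.5988, 0.1381, 0.2451]
tool_rot: [-0.0, 0.119, 0.993, -0.0]
contact_force: [-0.2, 0.4, -0.2]
gripper_width: 0.701
grasp_force: 0.0
```

Run:
```python
from h import *
go(.600,.136,.163)
T=imaging.grab_frame("top");S=imaging.grab_frame("side")
for n,a,b in(("L",(420,246.3),(315,224)),("R",(441.3,242),(313,213.3)),("pin",(446.5,305),(385,215.5))):
    print(n,tri(T,a,S,b),onz(T,*a,.022),onz(S,*b,.022))
print(proj(S,np.array([.6,.136,.124])),proj(S,np.array([.6,.136,.207])),proj(T,np.array([.6,.136,.207])))
print("bonbon",tri(T,(363.9,242.2),S,(303.75,254.05)))
```

```text
shift [-1.7 -1.7 82.1] world [  1.2  -2.1 -82.1] tcp [598.8 138.1 245.1] w 59.9 f 0.0 F [-0.2  0.4 -0.2] t 2.0833
yaw_y 76.37 turn [-0.01 -0.02 -0.  ]
L (array([ 0.56029823, -0.32328687,  0.02312833]), np.float64(0.00281956735618145)) [ 0.55907289 -0.32341694  0.022     ] [ 0.5618959  -0.32566865  0.022     ]
R (array([ 0.57075288, -0.38244919,  0.02189148]), np.float64(0.0039087606452211975)) [ 0.56874302 -0.38231417  0.022     ] [ 0.57271518 -0.38294318  0.022     ]
pin (array([ 0.38623127, -0.3793312 ,  0.02979856]), np.float64(0.020746499725850923)) [ 0.3972276  -0.38235636  0.022     ] [ 0.37543557 -0.39017345  0.022     ]
(np.float64(273.44251959386514), np.float64(298.2746606888959)) (np.float64(271.907664949115), np.float64(262.61904008681563)) (np.float64(242.74613141496843), np.float64(222.61154317980436))
bonbon (array([ 0.57536506, -0.17103675,  0.02644973]), np.float64(0.00018661654067238405))
```

Emit:
play_rows([
  [-1.7,-1.7,27,0,0,0],
  [0,0,27,0,0,0],
  [0,0,28,0,0,0],
  [0,0,0,0,0,0],
])

```text
time: 2.52
tool_pos: [0.5941, 0.1384, 0.1564]
tool_rot: [-0.006, 0.117, 0.993, -0.001]
contact_force: [-1.6, 0.4, -1.3]
gripper_width: 0.7
grasp_force: 0.0
```

Emit:
play_rows([
  [0,0,0,0,0,0],
  [0,0,0,0,0,0],
  [0,0,0,0,0,0],
  [0,0,0,0,0,0],
], hand=5)

```text
time: 2.85
tool_pos: [0.6007, 0.1378, 0.1664]
tool_rot: [0.002, 0.117, 0.993, 0.001]
contact_force: [0.6, 0.7, 1.6]
gripper_width: 0.19
grasp_force: 58.4
```

Run:
```python
from h import *
T=imaging.grab_frame("top")
go(.600,.136,.163)
```

```text
shift [ 0.4 -1.9  3.4] world [-0.8 -1.7 -3.4] tcp [600.8 137.7 166.4] w 16.6 f 58.3 F [1.  1.1 4.6] t 2.9
yaw_y 76.5 turn [ 0.14  0.26 -0.  ]
```

Emit:
play_rows([
  [0,0,0,0,0,0],
  [0,0,0,0,0,0],
])

```text
time: 3.07
tool_pos: [0.6009, 0.1376, 0.1664]
tool_rot: [0.002, 0.118, 0.993, 0.001]
contact_force: [0.4, 1.5, 6.1]
gripper_width: 0.191
grasp_force: 58.7
```

Run:
```python
from h import *
go(.600,.136,.163)
```

```text
shift [ 0.5 -1.8  3.4] world [-0.9 -1.6 -3.4] tcp [600.9 137.6 166.4] w 16.3 f 58.7 F [0.4 1.5 6.1] t 3.0667
yaw_y 76.49 turn [ 0.15  0.25 -0.  ]
```

Emit:
play_rows([
  [0,0,-20,0,0,0],
  [0,0,-35,0,0,0],
  [0,0,-35,0,0,0],
  [0,0,-35,0,0,0],
  [0,0,-20,0,0,0],
])

```text
time: 3.48
tool_pos: [0.6004, 0.137, 0.3138]
tool_rot: [0.003, 0.118, 0.993, 0.001]
contact_force: [1.3, 0.3, 0.2]
gripper_width: 0.195
grasp_force: 58.5
```

Run:
```python
from h import *
go(.500,.332,.310)
```

```text
shift [143.2 166.1   3.2] world [-100.4  195.    -3.8] tcp [600.4 137.  313.8] w 16.6 f 58.5 F [1.3 0.3 0.2] t 3.4833
yaw_y 76.48 turn [ 0.1   0.35 -0.  ]
```

Emit:
play_rows([
  [14,16,0,0,0,0],
  [23,27,0,0,0,0],
  [23,27,0,0,0,0],
  [23,27,0,0,0,0],
  [23,27,0,0,0,0],
])

```text
time: 3.9
tool_pos: [0.5244, 0.2833, 0.3086]
tool_rot: [0.0, 0.118, 0.993, -0.0]
contact_force: [0.0, 0.2, -0.7]
gripper_width: 0.192
grasp_force: 58.5
```

Emit:
play_rows([
  [20,22,0,0,0,0],
  [12,14,0,0,0,0],
  [5,6,0,0,0,0],
  [0,0,0,0,0,0],
  [0,0,0,0,0,0],
])

```text
time: 4.32
tool_pos: [0.4993, 0.3314, 0.3084]
tool_rot: [0.0, 0.118, 0.993, -0.0]
contact_force: [0.6, -0.9, -0.1]
gripper_width: 0.198
grasp_force: 58.6
```

Run:
```python
from h import *
T=imaging.grab_frame("top");S=imaging.grab_frame("side")
go(.500,.332,.310)
t=cv2.imread("pics/top0.png");s=cv2.imread("pics/side0.png")
T=T["image"][:,:,::-1];S=S["image"][:,:,::-1]
im=np.vstack([np.hstack([tile(t,140,230,100,75,4),tile(S,265,340,100,75,4)]),np.hstack([tile(s,265,350,100,75,4),tile(S,240,265,100,75,4)])])
cv2.imwrite("pics/c3.png",im)
```

```text
shift [ 0.   1.3 -1.7] world [0.3 1.3 1.7] tcp [499.7 330.7 308.3] w 16.5 f 58.6 F [ 0.4  0.1 -0.7] t 4.4167
yaw_y 76.4 turn [-0.03  0.02  0.  ]
```

View pics/c3.png

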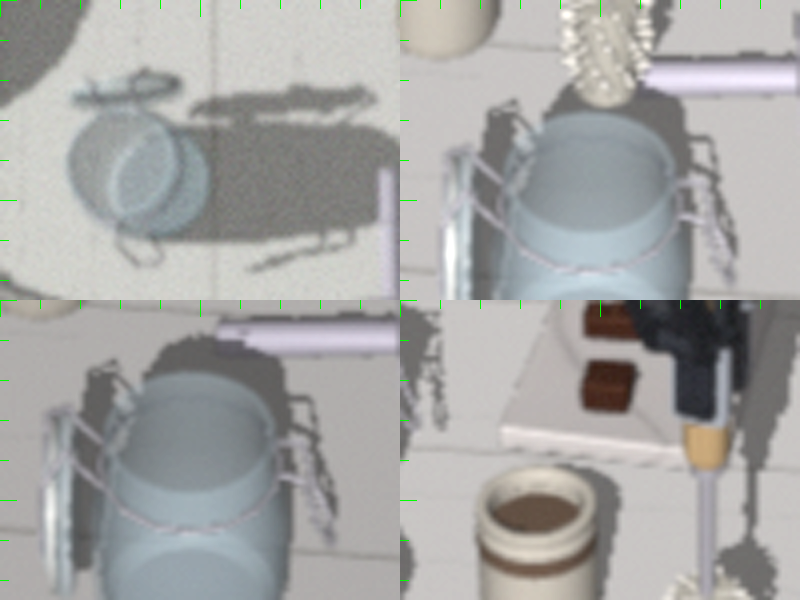

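The brush hangs straight, with its tip at side (316.3,365). The jar mouth ellipse is centred at about side (314.5,383) and top (171.3,272.5); the crock is undisturbed.

Run:
```python
from h import *
T=imaging.grab_frame("top");S=imaging.grab_frame("side")
a=np.linspace(0,2*np.pi,60)
def ell(F,c,r):
    P=np.array([proj(F,np.array(c)+r*np.array([np.cos(k),np.sin(k),0])) for k in a]); return P.min(0).round(1),P.max(0).round(1)
for c in ((.500,.332,.11),(.503,.332,.11),(.503,.335,.11)):
    print(c,ell(T,c,.0355),ell(S,c,.0355))
print("tip",ell(S,(.4997,.3307,.150),.017))
print("crock tests")
for c in ((.600,.136,.08),(.598,.134,.08)): print(c,ell(T,c,.03),ell(S,c,.03))
```

```text
(0.5, 0.332, 0.11) (array([157.1, 258.6]), array([185. , 286.2])) (array([294.3, 365.9]), array([337.4, 397.3]))
(0.503, 0.332, 0.11) (array([157.1, 257.4]), array([185., 285.])) (array([292.5, 365.7]), array([335.6, 397.2]))
(0.503, 0.335, 0.11) (array([156. , 257.5]), array([183.8, 285. ])) (array([292.3, 367. ]), array([335.5, 398.6]))
tip (array([305.7, 355.4]), array([326.8, 370.2]))
crock tests
(0.6, 0.136, 0.08) (array([237.2, 222.5]), array([260. , 244.7])) (array([258.9, 306.5]), array([289.5, 326. ]))
(0.598, 0.134, 0.08) (array([238. , 223.2]), array([260.8, 245.4])) (array([260.1, 306. ]), array([290.6, 325.4]))
```

Run:
```python
from h import *
S=imaging.grab_frame("side")
for z in(.144,.15,.156,.162):
    print(z,[np.round(proj(S,np.array([.4997,.3307+d,z+h])),1) for h,d in((.116,.009),(.052,.017),(0,.017))])
im=S["image"].astype(int)
for c in(314,316,318): print(c,[tuple(im[r,c]) for r in range(358,374,1)])
print([tuple(im[r,317]) for r in range(298,314)])
```

```text
0.144 [array([316., 313.]), array([315.4, 348.5]), array([315.3, 373. ])]
0.15 [array([316.1, 309.8]), array([315.4, 345.6]), array([315.3, 370.2])]
0.156 [array([316.1, 306.7]), array([315.4, 342.7]), array([315.3, 367.4])]
0.162 [array([316.1, 303.5]), array([315.4, 339.7]), array([315.3, 364.7])]
314 [(np.int64(133), np.int64(130), np.int64(124)), (np.int64(117), np.int64(114), np.int64(108)), (np.int64(119), np.int64(115), np.int64(109)), (np.int64(119), np.int64(116), np.int64(110)), (np.int64(125), np.int64(121), np.int64(115)), (np.int64(128), np.int64(125), np.int64(117)), (np.int64(128), np.int64(125), np.int64(118)), (np.int64(120), np.int64(117), np.int64(111)), (np.int64(98), np.int64(96), np.int64(93)), (np.int64(78), np.int64(79), np.int64(79)), (np.int64(88), np.int64(92), np.int64(94)), (np.int64(98), np.int64(104), np.int64(107)), (np.int64(97), np.int64(103), np.int64(106)), (np.int64(96), np.int64(102), np.int64(106)), (np.int64(96), np.int64(101), np.int64(104)), (np.int64(94), np.int64(100), np.int64(103))]
316 [(np.int64(123), np.int64(120), np.int64(113)), (np.
[... 1469 characters left out ...]
(78)), (np.int64(125), np.int64(105), np.int64(77)), (np.int64(125), np.int64(105), np.int64(77)), (np.int64(124), np.int64(104), np.int64(77)), (np.int64(124), np.int64(105), np.int64(77)), (np.int64(124), np.int64(104), np.int64(77)), (np.int64(124), np.int64(104), np.int64(77)), (np.int64(120), np.int64(101), np.int64(75)), (np.int64(113), np.int64(97), np.int64(75)), (np.int64(108), np.int64(98), np.int64(90)), (np.int64(110), np.int64(107), np.int64(111)), (np.int64(109), np.int64(107), np.int64(111)), (np.int64(106), np.int64(104), np.int64(109)), (np.int64(105), np.int64(103), np.int64(107)), (np.int64(105), np.int64(103), np.int64(107)), (np.int64(105), np.int64(103), np.int64(107))]
```

Emit:
play_rows([
  [-1.2,2.7,10,0,0,0],
  [0,0,25,0,0,0],
  [0,0,25,0,0,0],
  [0,0,25,0,0,0],
  [0,0,25,0,0,0],
])

```text
time: 4.98
tool_pos: [0.5009, 0.3338, 0.1964]
tool_rot: [-0.0, 0.118, 0.993, -0.0]
contact_force: [1.1, 0.1, -0.7]
gripper_width: 0.195
grasp_force: 58.6
```

Emit:
play_rows([
  [0,0,15,0,0,0],
  [0,0,10,0,0,0],
  [0,0,8,0,0,0],
  [0,0,0,0,0,0],
  [0,0,0,0,0,0],
])

```text
time: 5.4
tool_pos: [0.5014, 0.3344, 0.166]
tool_rot: [0.001, 0.118, 0.993, 0.0]
contact_force: [-0.1, -0.7, 0.5]
gripper_width: 0.192
grasp_force: 59.1
```

Run:
```python
from h import *
S=imaging.grab_frame("side")
go(.5015,.333,.156)
cv2.imwrite("pics/c4.png",tile(S["image"][:,:,::-1],260,270,100,140,4))
```

```text
shift [-0.4 -1.4 10.2] world [  0.   -1.4 -10.2] tcp [501.5 334.4 166.2] w 16.7 f 59.1 F [-0.1 -0.3 -0.3] t 5.45
yaw_y 76.48 turn [ 0.06  0.07 -0.  ]
```

View pics/c4.png

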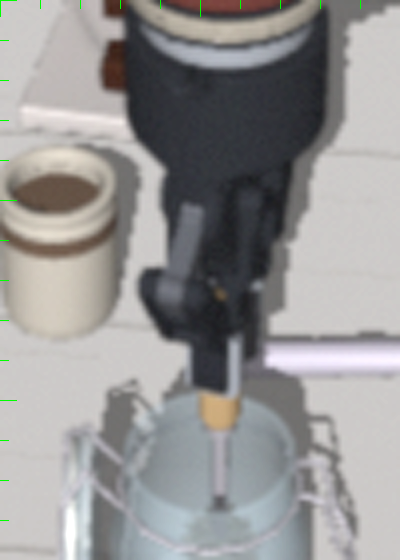

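The brush is inside the jar with the stem centred in the mouth at about side (315,372), and nothing is touching yet. I'll lower gently onto the floor.

Emit:
play_rows([
  [0,-1,4,0,0,0],
  [0,0,2,0,0,0],
  [0,0,0,0,0,0],
  [0,0,0,0,0,0],
])

```text
time: 5.78
tool_pos: [0.5023, 0.334, 0.1633]
tool_rot: [0.002, 0.118, 0.993, 0.001]
contact_force: [-2.2, -1.4, 9.8]
gripper_width: 0.196
grasp_force: 60.3
```

Emit:
play_rows([
  [0,0,2,0,0,0],
  [0,0,0,0,0,0],
  [0,0,0,0,0,0],
])

```text
time: 6.03
tool_pos: [0.5029, 0.3343, 0.1633]
tool_rot: [0.003, 0.118, 0.993, 0.002]
contact_force: [-3.6, -2.4, 15.8]
gripper_width: 0.191
grasp_force: 61.1
```

Emit:
play_rows([
  [0,0,2,0,0,0],
  [0,0,0,0,0,0],
  [0,0,0,0,0,0],
])

```text
time: 6.28
tool_pos: [0.5035, 0.3344, 0.1633]
tool_rot: [0.004, 0.118, 0.993, 0.002]
contact_force: [-4.4, -1.6, 22.9]
gripper_width: 0.197
grasp_force: 62.0
```

Emit:
play_rows([
  [0,0,-13,0,0,0],
  [0,0,-20,0,0,0],
  [0,0,-20,0,0,0],
  [0,0,-14,0,0,0],
  [0,0,-6,0,0,0],
])

```text
time: 6.7
tool_pos: [0.5017, 0.3338, 0.2316]
tool_rot: [0.002, 0.118, 0.993, 0.001]
contact_force: [0.6, -0.7, -0.4]
gripper_width: 0.192
grasp_force: 59.1
```

Emit:
play_rows([
  [0,0,0,0,0,0],
  [0,0,0,0,0,0],
  [0,0,0,0,0,0],
])

```text
time: 6.95
tool_pos: [0.5, 0.3329, 0.2266]
tool_rot: [-0.001, 0.118, 0.993, -0.001]
contact_force: [0.6, 0.0, -1.0]
gripper_width: 0.194
grasp_force: 59.1
```

Emit:
play_rows([
  [0,0,15,0,0,0],
  [0,0,20,0,0,0],
  [0,0,15,0,0,0],
  [0,0,10,0,0,0],
  [0,0,5,0,0,0],
])

```text
time: 7.37
tool_pos: [0.5001, 0.3329, 0.1625]
tool_rot: [-0.001, 0.118, 0.993, -0.001]
contact_force: [-3.5, -2.7, 18.9]
gripper_width: 0.195
grasp_force: 61.3
```

Emit:
play_rows([
  [0,0,2,0,0,0],
  [0,0,1,0,0,0],
  [0,0,0,0,0,0],
  [0,0,0,0,0,0],
])

```text
time: 7.7
tool_pos: [0.5006, 0.3331, 0.1625]
tool_rot: [-0.0, 0.118, 0.993, -0.001]
contact_force: [-4.4, -2.8, 9.3]
gripper_width: 0.194
grasp_force: 60.7
```

Emit:
play_rows([
  [0,0,-15,0,0,0],
  [0,0,-30,0,0,0],
  [0,0,-30,0,0,0],
  [0,0,-30,0,0,0],
  [0,0,-30,0,0,0],
])

```text
time: 8.12
tool_pos: [0.5003, 0.3331, 0.2961]
tool_rot: [-0.0, 0.118, 0.993, -0.0]
contact_force: [0.6, -0.4, -1.2]
gripper_width: 0.196
grasp_force: 59.2
```

Emit:
play_rows([
  [0,0,-12,0,0,0],
  [0,0,-4,0,0,0],
  [0,0,0,0,0,0],
])

```text
time: 8.37
tool_pos: [0.5008, 0.3333, 0.3115]
tool_rot: [0.0, 0.118, 0.993, 0.0]
contact_force: [-0.5, 1.3, -1.2]
gripper_width: 0.195
grasp_force: 59.2
```

Run:
```python
from h import *
go(.600,.136,.310)
```

```text
shift [-142.5 -168.7    1.5] world [  99.2 -197.3   -1.5] tcp [500.8 333.3 311.5] w 16.6 f 59.2 F [-0.5  1.3 -1.2] t 8.3667
yaw_y 76.49 turn [ 0.03  0.04 -0.  ]
```

Emit:
play_rows([
  [-14,-16,0,0,0,0],
  [-23,-27,0,0,0,0],
  [-23,-27,0,0,0,0],
  [-23,-27,0,0,0,0],
  [-22,-27,0,0,0,0],
])

```text
time: 8.78
tool_pos: [0.5731, 0.1865, 0.3074]
tool_rot: [-0.003, 0.117, 0.993, -0.001]
contact_force: [0.4, -0.4, -0.9]
gripper_width: 0.197
grasp_force: 59.2
```

Emit:
play_rows([
  [-20,-23,0,0,0,0],
  [-12,-14,0,0,0,0],
  [-5,-6,0,0,0,0],
  [0,0,0,0,0,0],
  [0,0,0,0,0,0],
])

```text
time: 9.2
tool_pos: [0.5989, 0.1381, 0.3092]
tool_rot: [-0.002, 0.118, 0.993, -0.0]
contact_force: [-0.2, -0.1, 0.0]
gripper_width: 0.192
grasp_force: 59.2
```

Run:
```python
from h import *
go(.600,.136,.167)
S=imaging.grab_frame("side")
cv2.imwrite("pics/c5.png",tile(S["image"][:,:,::-1],230,230,90,120,5))
```

```text
shift [ -2.   -1.7 142.2] world [   1.1   -2.1 -142.2] tcp [598.9 138.1 309.2] w 16.4 f 59.2 F [-0.2 -0.1  0. ] t 9.2
yaw_y 76.48 turn [-0.03 -0.19 -0.  ]
```

View pics/c5.png

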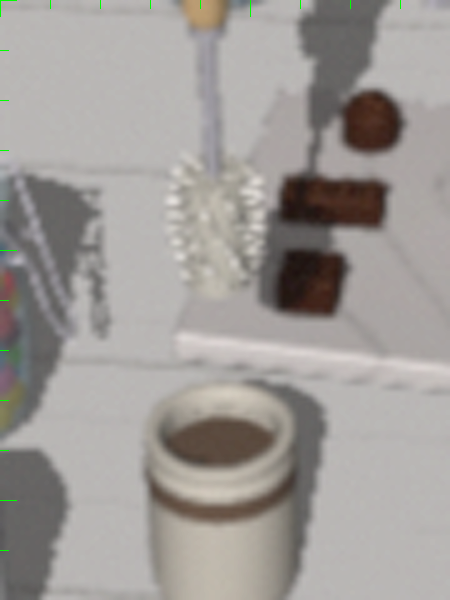

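The brush tip (side ~(273.5,289)) hangs above the crock mouth (~(274,315)). It is centred, so I can lower it.

Emit:
play_rows([
  [-1.5,-1.5,10,0,0,0],
  [0,0,22,0,0,0],
  [0,0,25,0,0,0],
  [0,0,25,0,0,0],
  [0,0,25,0,0,0],
])

```text
time: 9.67
tool_pos: [0.6, 0.1371, 0.2026]
tool_rot: [-0.0, 0.117, 0.993, 0.0]
contact_force: [0.2, -0.2, -0.8]
gripper_width: 0.194
grasp_force: 59.2
```

Emit:
play_rows([
  [0,0,17,0,0,0],
  [0,0,10,0,0,0],
  [0,0,5,0,0,0],
  [0,0,3,0,0,0],
  [0,0,0,0,0,0],
])

```text
time: 10.08
tool_pos: [0.6009, 0.1363, 0.1696]
tool_rot: [0.0, 0.117, 0.993, 0.0]
contact_force: [0.8, -0.3, -0.2]
gripper_width: 0.196
grasp_force: 59.2
```

Emit:
play_rows([
  [0,0,1,0,0,0],
  [0,0,0,0,0,0],
])

```text
time: 10.25
tool_pos: [0.6016, 0.136, 0.1698]
tool_rot: [0.001, 0.118, 0.993, 0.0]
contact_force: [-0.2, 0.0, -1.6]
gripper_width: 0.192
grasp_force: 59.2
```

Emit:
play_rows([
  [0,0,2,0,0,0],
  [0,0,0,0,0,0],
  [0,0,0,0,0,0],
])

```text
time: 10.5
tool_pos: [0.6009, 0.1359, 0.1666]
tool_rot: [0.0, 0.118, 0.993, 0.0]
contact_force: [-0.4, -0.3, -0.9]
gripper_width: 0.193
grasp_force: 59.2
```

Emit:
play_rows([
  [0,0,2,0,0,0],
  [0,0,0,0,0,0],
  [0,0,0,0,0,0],
])

```text
time: 10.75
tool_pos: [0.6014, 0.1359, 0.1655]
tool_rot: [0.001, 0.118, 0.993, 0.0]
contact_force: [-0.1, 0.1, 4.1]
gripper_width: 0.195
grasp_force: 59.7
```

Contact with the crock floor. Release (open modestly) and rise.

Emit:
play_rows([
  [0,0,0,0,0,0],
  [0,0,0,0,0,0],
  [0,0,0,0,0,0],
  [0,0,0,0,0,0],
], hand=50)

```text
time: 11.08
tool_pos: [0.6005, 0.1359, 0.1637]
tool_rot: [-0.0, 0.118, 0.993, -0.0]
contact_force: [-0.1, -0.3, -0.5]
gripper_width: 0.585
grasp_force: 0.0
```

Emit:
play_rows([
  [0,0,-10,0,0,0],
  [0,0,-25,0,0,0],
  [0,0,-30,0,0,0],
  [0,0,-25,0,0,0],
  [0,0,-10,0,0,0],
])

```text
time: 11.5
tool_pos: [0.6025, 0.1361, 0.27]
tool_rot: [0.004, 0.118, 0.993, 0.001]
contact_force: [0.8, 0.2, 0.0]
gripper_width: 0.585
grasp_force: 0.0
```

Run:
```python
from h import *
T=imaging.grab_frame("top");S=imaging.grab_frame("side")
go(.454,-.373,.265,100.1)
T=T["image"][:,:,::-1];S=S["image"][:,:,::-1]
im=np.vstack([np.hstack([tile(T,190,170,100,75,4),tile(S,230,250,100,75,4)]),np.hstack([tile(T,400,235,100,75,4),tile(S,305,200,100,75,4)])])
cv2.imwrite("pics/c6.png",im)
```

```text
shift [  25.1 -529.6    1.6] world [-148.1 -509.    -2.8] tcp [602.1 136.  267.8] w 49.9 f 0.0 F [0.1 1.1 0.6] t 11.6
yaw_y 76.49 turn [  0.05   0.33 -23.61]
```

View pics/c6.png

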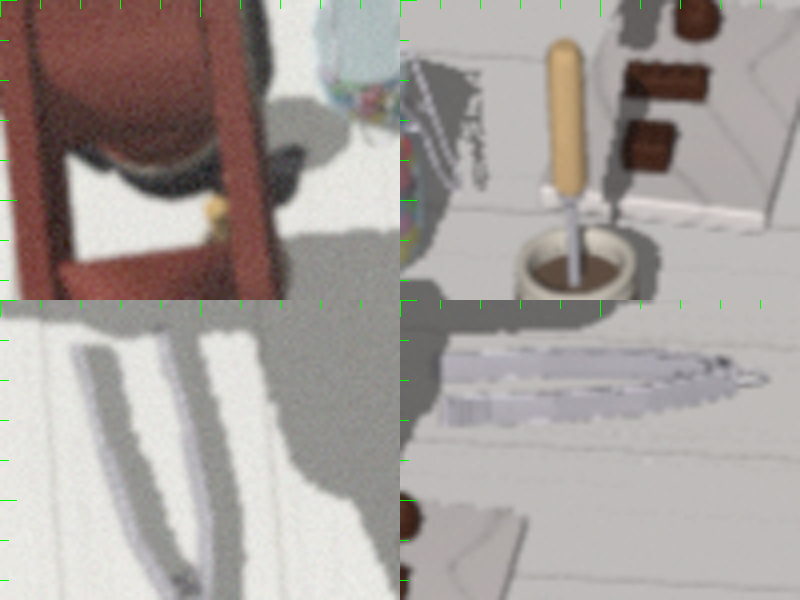

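The brush stands upright in the crock (side handle top ~(271,261)), and the tongs are unchanged. Next I turn to the tongs' heading and move over them.

Emit:
play_rows([
  [0,-25,0,0,0,-4],
  [0,-30,0,0,0,-6],
  [0,-30,0,0,0,-6],
  [0,-30,0,0,0,-5],
  [0,-30,0,0,0,-2.6],
], hand=85)

```text
time: 12.02
tool_pos: [0.5918, -0.0087, 0.2616]
tool_rot: [-0.002, -0.09, 0.996, 0.0]
contact_force: [0.6, 0.3, -0.3]
gripper_width: 0.994
grasp_force: 0.0
```

Run:
```python
from h import *
go(.454,-.373,.245,100.1)
T=imaging.grab_frame("top")
o=np.array([.454,-.373,0]);a=np.radians(10.1);x=np.array([np.cos(a),np.sin(a),0]);y=np.array([-x[1],x[0],0])
for sgn in(1,-1): print([np.round(proj(T,o+x*d+sgn*w*y+np.array([0,0,.022])),1) for d,w in((.113,.030),(0.035,.0295),(0,.0295),(-.025,.0295))])
print(proj(T,o-x*.085+np.array([0,0,.022])))
```

```text
shift [ 200.8 -333.8   16.9] world [-137.8 -364.3  -16.6] tcp [591.8  -8.7 261.6] w 84.9 f 0.0 F [ 0.6  0.3 -0.3] t 12.0167
yaw_y 100.33 turn [ 0.07 -0.22  0.23]
[array([420.1, 246. ]), array([427.4, 273.7]), array([430.6, 286.3]), array([433. , 295.4])]
[array([441.4, 241.4]), array([448.6, 269.1]), array([451.9, 281.7]), array([454.3, 290.7])]
(np.float64(449.4162220736499), np.float64(315.05360934007723))
```

Emit:
play_rows([
  [18,-30,0,0,0,0],
  [19,-31,0,0,0,0],
  [19,-31,0,0,0,0],
  [19,-31,0,0,0,0],
  [19,-31,0,0,0,0],
])

```text
time: 12.48
tool_pos: [0.5261, -0.1765, 0.2618]
tool_rot: [-0.002, -0.088, 0.996, 0.001]
contact_force: [1.1, 0.1, 0.1]
gripper_width: 0.994
grasp_force: 0.0
```

Emit:
play_rows([
  [19,-31,5,0,0,0],
  [19,-31,5,0,0,0],
  [19,-31,5,0,0,0],
  [19,-31,0,0,0,0],
  [15,-27,0,0,0,0],
])

```text
time: 12.9
tool_pos: [0.4625, -0.3413, 0.2462]
tool_rot: [-0.002, -0.087, 0.996, 0.002]
contact_force: [0.1, -0.7, 0.4]
gripper_width: 0.995
grasp_force: 0.0
```

Emit:
play_rows([
  [10,-18,0,0,0,0],
  [6,-10,0,0,0,0],
  [0,0,0,0,0,0],
  [0,0,0,0,0,0],
])

```text
time: 13.23
tool_pos: [0.4536, -0.37, 0.2479]
tool_rot: [-0.001, -0.088, 0.996, 0.001]
contact_force: [0.3, -0.0, 0.1]
gripper_width: 0.996
grasp_force: 0.0
```

Run:
```python
from h import *
go(.454,-.373,.060,100.1)
```

```text
shift [-1.000e-01 -3.500e+00  1.879e+02] world [   0.4   -3.  -187.9] tcp [ 453.6 -370.   247.9] w 85.0 f 0.0 F [ 0.3 -0.   0.1] t 13.2333
yaw_y 100.05 turn [ 0.14 -0.05 -0.05]
```

Emit:
play_rows([
  [0,-3.5,25,0,0,0],
  [0,0,35,0,0,0],
  [0,0,35,0,0,0],
  [0,0,35,0,0,0],
  [0,0,30,0,0,0],
])

```text
time: 13.65
tool_pos: [0.4546, -0.3715, 0.0867]
tool_rot: [-0.0, -0.089, 0.996, 0.001]
contact_force: [0.7, -0.0, 0.3]
gripper_width: 0.994
grasp_force: 0.0
```

Emit:
play_rows([
  [0,0,18,0,0,0],
  [0,0,10,0,0,0],
  [0,0,0,0,0,0],
  [0,0,0,0,0,0],
])

```text
time: 13.98
tool_pos: [0.4551, -0.3734, 0.0617]
tool_rot: [0.0, -0.089, 0.996, 0.0]
contact_force: [0.2, -0.4, 0.7]
gripper_width: 0.996
grasp_force: 0.0
```

Run:
```python
from h import *
go(.454,-.373,.017,100.1)
T=imaging.grab_frame("top");S=imaging.grab_frame("side")
T=T["image"][:,:,::-1];S=S["image"][:,:,::-1]
im=np.hstack([tile(T,400,235,80,100,5),tile(S,305,150,80,100,5)])
cv2.imwrite("pics/c7.png",im)
```

```text
shift [ 1.   0.6 44.7] world [ -1.1   0.4 -44.7] tcp [ 455.1 -373.4   61.7] w 85.0 f 0.0 F [ 0.2 -0.4  0.7] t 13.9833
yaw_y 100.16 turn [0.   0.01 0.06]
```

View pics/c7.png

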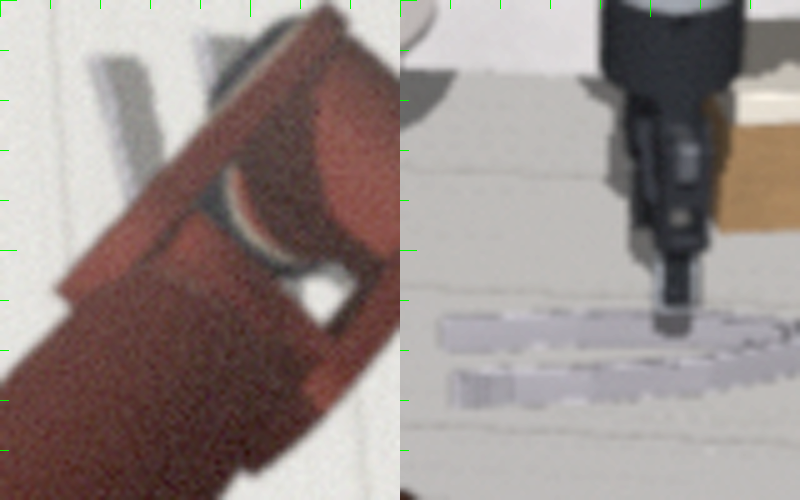

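The open finger (tip at side ~(360,217)) is in line with the gripping region and the tongs are untouched. I'll go down.

Emit:
play_rows([
  [1,0.5,14,0,0,0],
  [0,0,14,0,0,0],
  [0,0,10,0,0,0],
  [0,0,4,0,0,0],
  [0,0,0,0,0,0],
])

```text
time: 14.5
tool_pos: [0.4521, -0.3726, 0.0168]
tool_rot: [-0.001, -0.088, 0.996, 0.002]
contact_force: [0.0, 0.5, 0.1]
gripper_width: 0.995
grasp_force: 0.0
```

Emit:
play_rows([
  [0,0,0,0,0,0],
  [0,0,0,0,0,0],
])

```text
time: 14.67
tool_pos: [0.4536, -0.3742, 0.0196]
tool_rot: [0.0, -0.088, 0.996, -0.0]
contact_force: [0.2, 0.4, 0.5]
gripper_width: 0.993
grasp_force: 0.0
```

Emit:
play_rows([
  [0,1,3,0,0,0],
  [0,0,1.5,0,0,0],
  [0,0,0,0,0,0],
  [0,0,0,0,0,0],
])

```text
time: 15.0
tool_pos: [0.4532, -0.3728, 0.0148]
tool_rot: [0.0, -0.088, 0.996, 0.0]
contact_force: [-1.0, -0.6, -0.4]
gripper_width: 0.992
grasp_force: 0.0
```

Emit:
play_rows([
  [0,0,0,0,0,0],
  [0,0,0,0,0,0],
  [0,0,0,0,0,0],
  [0,0,0,0,0,0],
], hand=56)

```text
time: 15.33
tool_pos: [0.4537, -0.3732, 0.0155]
tool_rot: [0.0, -0.088, 0.996, -0.0]
contact_force: [0.5, 0.8, 2.9]
gripper_width: 0.655
grasp_force: 5.5
```

Emit:
play_rows([
  [0,0,0,0,0,0],
  [0,0,0,0,0,0],
  [0,0,0,0,0,0],
  [0,0,0,0,0,0],
], hand=48)

```text
time: 15.67
tool_pos: [0.4545, -0.374, 0.0166]
tool_rot: [0.001, -0.088, 0.996, -0.001]
contact_force: [0.9, 0.9, 5.8]
gripper_width: 0.564
grasp_force: 9.7
```

Run:
```python
from h import *
for n in("side","top"): np.save(f"/tmp/{n}_b.npy",imaging.grab_frame(n)["image"])
```

Emit:
play_rows([
  [0,0,-5,0,0,0],
  [0,0,-15,0,0,0],
  [0,0,-25,0,0,0],
  [0,0,-25,0,0,0],
  [0,0,-15,0,0,0],
])

```text
time: 16.18
tool_pos: [0.4535, -0.3733, 0.102]
tool_rot: [0.0, -0.088, 0.996, -0.001]
contact_force: [0.7, -0.7, 0.1]
gripper_width: 0.563
grasp_force: 7.6
```

Emit:
play_rows([
  [0,0,-5,0,0,0],
  [0,0,0,0,0,0],
  [0,0,0,0,0,0],
])

```text
time: 16.43
tool_pos: [0.4526, -0.3724, 0.1038]
tool_rot: [-0.001, -0.088, 0.996, 0.001]
contact_force: [-0.2, -0.3, -1.2]
gripper_width: 0.565
grasp_force: 7.6
```

Run:
```python
from h import *
go(.48,-.171,.105,90)
T=imaging.grab_frame("top");S=imaging.grab_frame("side")
np.save("/tmp/side_l.npy",S["image"]);np.save("/tmp/top_l.npy",T["image"])
s,p,R=state()
def show(F,im,b,axis):
    x0,x1,y0,y1=b; g=im[y0:y1,x0:x1].astype(int)
    d=g[...,2]-g[...,0]
    print(b); 
    for r in range(0,d.shape[0],2): print(y0+r,"".join(" .:*#"[min(4,max(0,(v+2)//2))] for v in d[r]))
show(S,S["image"],(290,400,165,222),0)
x=np.array([np.cos(np.radians(10)),np.sin(np.radians(10)),0]);y=np.array([-x[1],x[0],0])
for z in(-.0145,.0075):
  for w in(.019,-.019): print(z,w,[np.round(proj(S,p*[1,1,1]+x*d+y*(w if d>0 else 0)+[0,0,z]),1) for d in(.113,-.085)])
```

```text
shift [-62.2 193.4  -1.1] world [ 27.4 201.4   1.2] tcp [ 452.6 -372.4  103.8] w 48.2 f 7.6 F [-0.2 -0.3 -1.2] t 16.4333
yaw_y 100.09 turn [ 0.07 -0.06 10.09]
(290, 400, 165, 222)
165                                                               .:*#**:****#****.                               
167                                                               .::***::*:******.                               
169                                                               .:*##:*****##**#:                               
171                                                              . .:*********#***.                               
173                                                               .::*#****:*#***:                                
175                                                                .:*#*#:******:.                                
177   .                                                             ::***:*::**#:.                                
179                                                                ..::::::::*:*:                                 

[... 1958 characters left out ...]
                                                                                                               
217                                                                                                               
219                                                                                                               
221                                                                                                               
-0.0145 0.019 [array([316. , 200.7]), array([389.3, 194.7])]
-0.0145 -0.019 [array([314.8, 194. ]), array([389.3, 194.7])]
0.0075 0.019 [array([316.1, 193.2]), array([389.9, 187.3])]
0.0075 -0.019 [array([314.9, 186.6]), array([389.9, 187.3])]
```

Emit:
play_rows([
  [0,0,0,0,0,3],
  [0,0,0,0,0,4],
  [0,0,0,0,0,3],
  [0,0,0,0,0,0],
  [0,0,0,0,0,0],
])

```text
time: 16.95
tool_pos: [0.4525, -0.3723, 0.1033]
tool_rot: [-0.001, -0.001, 1.0, 0.001]
contact_force: [-1.1, 0.1, -1.7]
gripper_width: 0.567
grasp_force: 7.6
```

Run:
```python
from h import *
go(.4795,-.171,.105,90)
```

```text
shift [-27.5 201.2  -1.4] world [ 27.  201.3   1.7] tcp [ 452.5 -372.3  103.3] w 48.4 f 7.6 F [-1.1  0.1 -1.7] t 16.95
yaw_y 90.17 turn [ 0.11 -0.1   0.17]
```

Emit:
play_rows([
  [-1,10,0,0,0,0],
  [-3,20,0,0,0,0],
  [-3,25,0,0,0,0],
  [-4,28,0,0,0,0],
  [-4,28,0,0,0,0],
])

```text
time: 17.37
tool_pos: [0.4677, -0.2602, 0.1044]
tool_rot: [-0.0, -0.001, 1.0, 0.0]
contact_force: [0.3, 0.3, -1.0]
gripper_width: 0.565
grasp_force: 7.6
```

Emit:
play_rows([
  [-4,28,0,0,0,0],
  [-4,25,0,0,0,0],
  [-3,20,0,0,0,0],
  [-2,12,0,0,0,0],
  [0,5,0,0,0,0],
])

```text
time: 17.78
tool_pos: [0.4808, -0.1699, 0.1045]
tool_rot: [-0.0, -0.002, 1.0, 0.0]
contact_force: [0.6, 0.0, -1.4]
gripper_width: 0.565
grasp_force: 7.6
```

Emit:
play_rows([
  [0,0,0,0,0,0],
  [0,0,0,0,0,0],
  [0,0,0,0,0,0],
], hand=52.5)

```text
time: 18.03
tool_pos: [0.4808, -0.1727, 0.1049]
tool_rot: [0.0, -0.0, 1.0, -0.0]
contact_force: [0.5, -0.6, -1.7]
gripper_width: 0.615
grasp_force: 5.8
```

Run:
```python
from h import *
T=imaging.grab_frame("top");S=imaging.grab_frame("side")
np.save("/tmp/side_m.npy",S["image"]);np.save("/tmp/top_m.npy",T["image"])
go(.4795,-.171,.031,90)
s,p,R=state()
def show(im,b,st,f):
    x0,x1,y0,y1=b; g=im[y0:y1,x0:x1].astype(int)
    d=f(g); print(b)
    for r in range(0,d.shape[0],st): print(y0+r,"".join(d[r]))
chars=lambda g: np.where(g[...,0]-g[...,2]>12,"@",np.where(g[...,2]-g[...,0]>=0,"#",np.where(g.sum(2)<260,".", " ")))
show(S["image"],(275,370,210,265),2,chars)
show(T["image"],(340,385,220,262),1,chars)
for w in(.0205,-.0205,.0245,-.0245):
  q=lambda d,z:p+np.array([d,w,z])
  print(w,"T",[np.round(proj(T,q(d,.0075)),1) for d in(.079,.113)],"S",[np.round(proj(S,q(d,z)),1) for d in(.079,.113) for z in (.0075,-.0145)])
```

```text
shift [ 1.3  1.8 73.9] world [ -1.3   1.7 -73.9] tcp [ 480.8 -172.7  104.9] w 52.6 f 5.8 F [-0.1 -0.  -1.7] t 18.1333
yaw_y 90.02 turn [-0.01  0.    0.02]
(275, 370, 210, 265)
210 #### ...@@@####.. ###.                                       #################.......          
212 #####..@@@@@.#...     .                                       ################.....            
214 ####.@@@@@@.###..     .                                        #############....               
216 @@@@@@@@@..###..                                               .###########....                
218 @@@@@@...#####..     ###############################           ############....                
220 @@@..###....##.      ##########################################################                
222 @@@.#####...##.      ####################################################################      
224 #############.       ##########################################################################
226 ############           #### #######  ##########################################################
228 ##########.       ##
[... 3898 characters left out ...]
60         @@@@@@@@.....@@@@..@@.@@@@@@@@@@@@@@@
261        @@@@@@@@@@...@@.@@@.@...@@@@@@@@@@@@@@
0.0205 T [array([359.5, 241.9]), array([358.8, 229. ])] S [array([309.2, 228.1]), array([309.2, 236.1]), array([294.8, 227.4]), array([294.9, 235.4])]
-0.0205 T [array([375.4, 241.3]), array([374.7, 228.4])] S [array([310.9, 219.4]), array([310.9, 227.3]), array([296.8, 218.7]), array([297. , 226.6])]
0.0245 T [array([358., 242.]), array([357.3, 229.1])] S [array([309., 229.]), array([309.1, 237. ]), array([294.6, 228.3]), array([294.7, 236.3])]
-0.0245 T [array([377. , 241.3]), array([376.2, 228.4])] S [array([311.1, 218.6]), array([311.1, 226.4]), array([297. , 217.9]), array([297.2, 225.7])]
```

Emit:
play_rows([
  [3,1.5,10,0,0,0],
  [0,0,15,0,0,0],
  [0,0,10,0,0,0],
  [0,0,5,0,0,0],
  [0,0,0,0,0,0],
])

```text
time: 18.55
tool_pos: [0.4764, -0.1698, 0.0626]
tool_rot: [-0.002, -0.001, 1.0, 0.001]
contact_force: [-0.3, 0.6, -0.2]
gripper_width: 0.617
grasp_force: 5.8
```

Emit:
play_rows([
  [0,0,0,0,0,0],
  [0,0,0,0,0,0],
])

```text
time: 18.72
tool_pos: [0.4783, -0.1706, 0.0653]
tool_rot: [0.0, -0.001, 1.0, -0.0]
contact_force: [0.3, 0.0, -0.8]
gripper_width: 0.614
grasp_force: 5.8
```

Run:
```python
from h import *
go(.4775,-.171,.0325,90)
S=imaging.grab_frame("side")
s,p,R=state()
def show(im,b,st,f):
    x0,x1,y0,y1=b; g=im[y0:y1,x0:x1].astype(int)
    d=f(g); print(b)
    for r in range(0,d.shape[0],st): print(y0+r,"".join(d[r]))
chars=lambda g: np.where(g[...,0]-g[...,2]>12,"@",np.where(g[...,2]-g[...,0]>=0,"#",np.where(g.sum(2)<260,".", " ")))
show(S["image"],(275,355,225,275),1,chars)
for w in(.0245,-.0245):
  q=lambda d,z:p+np.array([d,w,z])
  print(w,"S",[np.round(proj(S,q(d,z)),1) for d in(.079,.113) for z in (.0075,-.0145)])
```

```text
shift [ 0.8 -0.4 32.8] world [ -0.8  -0.4 -32.8] tcp [ 478.3 -170.6   65.3] w 52.5 f 5.8 F [ 0.3  0.  -0.8] t 18.7167
yaw_y 90.09 turn [-0.03  0.05  0.09]
(275, 355, 225, 275)
225 ############.                                                  ###############. 
226 ############                                                   ###############. 
227 ###########                                                    ###############. 
228 ##########.                                                    ###############. 
229 #########                                                      ##############.. 
230 #######                                                         #############.  
231 ######                                                          ############..  
232 ##                    ########### # ####    ##                  ############..  
233                       ################################## ##    #############..  
234                       ######################################################.   
235                       ################################################
[... 2828 characters left out ...]
  ...@@@@@@@@@@@@@@@@@@..                        .                      
270 @         ....@@@@@@@@@@@@@@@@@..                                               
271 @         .....@@@@@@@@@@@@@@@@..                       .                       
272 @         ......@@@@@@@@@@@@@@@..                       .                       
273 @         .......@@@@@@@@@@@@@@.                                                
274 @         .........@@@@@@@@@@@@.                       .                        
0.0245 S [array([310. , 243.8]), array([310. , 251.5]), array([295.7, 243. ]), array([295.8, 250.8])]
-0.0245 S [array([312., 233.]), array([312. , 240.7]), array([298.1, 232.3]), array([298.2, 240. ])]
```

Emit:
play_rows([
  [2,0,8,0,0,0],
  [0,0,9,0,0,0],
  [0,0,7,0,0,0],
  [0,0,3,0,0,0],
  [0,0,0,0,0,0],
])

```text
time: 19.18
tool_pos: [0.4748, -0.1698, 0.0361]
tool_rot: [-0.001, -0.001, 1.0, 0.001]
contact_force: [-0.9, -0.4, -1.6]
gripper_width: 0.616
grasp_force: 5.8
```

Emit:
play_rows([
  [0,0,2,0,0,0],
  [0,0,0,0,0,0],
  [0,0,0,0,0,0],
])

```text
time: 19.43
tool_pos: [0.476, -0.1704, 0.036]
tool_rot: [0.0, -0.001, 1.0, -0.0]
contact_force: [0.4, 0.5, -0.4]
gripper_width: 0.613
grasp_force: 5.8
```

```bash
cat >> h.py <<'E'
def show(im,b,st=1):
    x0,x1,y0,y1=b; g=im[y0:y1,x0:x1].astype(int); print(b)
    d=np.where(g[...,0]-g[...,2]>12,"@",np.where(g[...,2]-g[...,0]>=0,"#",np.where(g.sum(2)<260,".", " ")))
    for r in range(0,d.shape[0],st): print(y0+r,"".join(d[r]))
E
python3 - <<'E'
from h import *
go(.4755,-.171,.0325,90)
S=imaging.grab_frame("side")
s,p,R=state()
show(S["image"],(275,355,235,275))
for w in(.0245,-.0245):
  q=lambda d,z:p+np.array([d,w,z])
  print(w,"S",[np.round(proj(S,q(d,z)),1) for d in(.079,.113) for z in (.0075,-.0145)])
E
```

```text
shift [ 0.5 -0.6  3.5] world [-0.5 -0.6 -3.5] tcp [ 476.  -170.4   36. ] w 52.3 f 5.8 F [ 0.4  0.5 -0.4] t 19.4333
yaw_y 90.09 turn [-0.01  0.02  0.09]
(275, 355, 235, 275)
235                                                                .##############. 
236                                                                ################ 
237                                                                ###############. 
238                                                                ###############. 
239                                                                ###############  
240                                                                 ##############  
241                                                                  ############.  
242                        ##### ##       #                          ###########..  
243                        #################################  ##    ############..  
244                        ######################################################.  
245                        ##################################################
[... 1977 characters left out ...]
..@@@@@@@@@@@@@@@@@@@..                        .                      
270 @         ....@@@@@@@@@@@@@@@@@..                                               
271 @         .....@@@@@@@@@@@@@@@@..                       .                       
272 @         .....@@@@@@@@@@@@@@@@..                       .                       
273 @         .......@@@@@@@@@@@@@@.                                                
274 @         .........@@@@@@@@@@@@.                                                
0.0245 S [array([311. , 254.2]), array([311. , 261.9]), array([296.8, 253.5]), array([297. , 261.1])]
-0.0245 S [array([312.9, 243.4]), array([312.9, 250.8]), array([299.2, 242.6]), array([299.3, 250.1])]
```

Emit:
play_rows([
  [0,-0.5,2,0,0,0],
  [0,0,1,0,0,0],
  [0,0,0,0,0,0],
  [0,0,0,0,0,0],
])

```text
time: 19.82
tool_pos: [0.4758, -0.1708, 0.0328]
tool_rot: [-0.0, -0.001, 1.0, 0.0]
contact_force: [0.3, -0.6, -0.7]
gripper_width: 0.618
grasp_force: 5.8
```

Emit:
play_rows([
  [0,0,0,0,0,0],
  [0,0,0,0,0,0],
  [0,0,0,0,0,0],
  [0,0,0,0,0,0],
  [0,0,0,0,0,0],
], hand=45)

```text
time: 20.23
tool_pos: [0.476, -0.1709, 0.033]
tool_rot: [0.0, -0.001, 1.0, -0.0]
contact_force: [-0.9, 0.9, 0.9]
gripper_width: 0.532
grasp_force: 53.9
```

Emit:
play_rows([
  [0,0,-5,0,0,0],
  [0,0,-12,0,0,0],
  [0,0,-20,0,0,0],
  [0,0,-20,0,0,0],
  [0,0,-10,0,0,0],
])

```text
time: 20.65
tool_pos: [0.4773, -0.1716, 0.1034]
tool_rot: [0.002, -0.001, 1.0, -0.001]
contact_force: [0.9, -1.0, -0.5]
gripper_width: 0.538
grasp_force: 53.9
```

Emit:
play_rows([
  [0,0,-3,0,0,0],
  [0,0,0,0,0,0],
  [0,0,0,0,0,0],
])

```text
time: 20.9
tool_pos: [0.4754, -0.1706, 0.1023]
tool_rot: [-0.0, -0.001, 1.0, 0.0]
contact_force: [0.3, 0.5, -1.5]
gripper_width: 0.537
grasp_force: 53.9
```

Run:
```python
from h import *
go(.4055,.333,.25,90)
S=imaging.grab_frame("side")
show(S["image"],(275,355,205,275))
s,p,R=state()
for w in(.0195,-.0195):
  q=lambda d,z:p+np.array([d,w,z])
  print(w,"S",[np.round(proj(S,q(d,z)),1) for d in(.079,.113) for z in (.0075,-.0145)])
```

```text
shift [  69.3  503.8 -147.5] world [-69.9 503.6 147.7] tcp [ 475.4 -170.6  102.3] w 45.8 f 53.9 F [ 0.3  0.5 -1.5] t 20.9
yaw_y 90.09 turn [ 0.02 -0.04  0.09]
(275, 355, 205, 275)
205 #    #########..###                                           ..################
206 #    #########..####                                          ..################
207 #   @ #.@@.###...####.                                        ..################
208 #    ..@@@.###..#####.                                        ..################
209 ### ...@@@.###... ###.                                        ..################
210 #### ...@@.###... ###.                                        ..################
211 ####  ..@@@.##...  ##.                                         .################
212 #####..@@@@@.#...     .                                        .################
213 ####...@@@@..#...                                               ################
214 ####.@@@@@@.##...     .                                         .###############
215 ## @@@@@@@.###...     .                                          #
[... 4534 characters left out ...]
...@@@@@@@@@@@@@@@@@@..                        .                      
270 @         .....@@@@@@@@@@@@@@@@..                                               
271 @         ......@@@@@@@@@@@@@@@..                       .                       
272 @         ......@@@@@@@@@@@@@@@..                       .                       
273 @         ......@@@@@@@@@@@@@@@.                                                
274 @         .........@@@@@@@@@@@@.                                                
0.0195 S [array([311.6, 229.7]), array([311.6, 237.7]), array([297.2, 229. ]), array([297.3, 237. ])]
-0.0195 S [array([313.2, 221.4]), array([313.2, 229.2]), array([299.1, 220.7]), array([299.2, 228.5])]
```

Emit:
play_rows([
  [5,0,-15,0,0,0],
  [10,0,-25,0,0,0],
  [12,0,-28,0,0,0],
  [12,0,-28,0,0,0],
  [12,0,-25,0,0,0],
])

```text
time: 21.37
tool_pos: [0.4238, -0.1706, 0.2238]
tool_rot: [-0.001, -0.001, 1.0, 0.001]
contact_force: [1.2, -0.7, -1.3]
gripper_width: 0.537
grasp_force: 53.9
```

Emit:
play_rows([
  [10,8,-15,0,0,0],
  [8,16,-9,0,0,0],
  [4,22,0,0,0,0],
  [0,26,0,0,0,0],
  [0,28,0,0,0,0],
])

```text
time: 21.78
tool_pos: [0.4019, -0.0703, 0.2467]
tool_rot: [-0.001, 0.0, 1.0, 0.0]
contact_force: [0.6, -0.7, 0.0]
gripper_width: 0.539
grasp_force: 53.9
```

Emit:
play_rows([
  [0,28,0,0,0,0],
  [0,28,0,0,0,0],
  [0,28,0,0,0,0],
  [0,28,0,0,0,0],
  [0,28,0,0,0,0],
])

```text
time: 22.2
tool_pos: [0.4017, 0.0704, 0.2463]
tool_rot: [-0.001, -0.001, 1.0, 0.0]
contact_force: [0.7, -0.4, -1.3]
gripper_width: 0.539
grasp_force: 53.9
```

Emit:
play_rows([
  [0,28,0,0,0,0],
  [0,28,0,0,0,0],
  [0,28,0,0,0,0],
  [0,28,0,0,0,0],
  [0,28,0,0,0,0],
])

```text
time: 22.62
tool_pos: [0.4014, 0.2103, 0.2462]
tool_rot: [-0.001, -0.001, 1.0, -0.0]
contact_force: [0.1, 0.4, -1.6]
gripper_width: 0.539
grasp_force: 53.9
```

Run:
```python
from h import *
go(.4025,.333,.25,90)
```

```text
shift [ -1.3 122.7  -4. ] world [  1.1 122.7   3.8] tcp [401.4 210.3 246.2] w 46.1 f 53.9 F [ 0.1  0.4 -1.6] t 22.6167
yaw_y 90.1 turn [-0.05 -0.14  0.1 ]
```

Emit:
play_rows([
  [-1,28,0,0,0,0],
  [0,28,0,0,0,0],
  [0,25,0,0,0,0],
  [0,20,0,0,0,0],
  [0,13,0,0,0,0],
])

```text
time: 23.03
tool_pos: [0.4022, 0.3245, 0.246]
tool_rot: [-0.001, -0.002, 1.0, -0.001]
contact_force: [0.1, -0.4, -1.6]
gripper_width: 0.54
grasp_force: 53.9
```

Emit:
play_rows([
  [0,6,0,0,0,0],
  [0,2,5,0,0,0],
  [0,0,10,0,0,0],
  [0,0,15,0,0,0],
  [0,0,15,0,0,0],
])

```text
time: 23.45
tool_pos: [0.4032, 0.33, 0.2017]
tool_rot: [0.0, -0.0, 1.0, -0.0]
contact_force: [-0.1, -0.1, -1.7]
gripper_width: 0.541
grasp_force: 53.9
```

Emit:
play_rows([
  [0,0,15,0,0,0],
  [0,0,13,0,0,0],
  [0,0,9,0,0,0],
  [0,0,4,0,0,0],
  [0,0,0,0,0,0],
])

```text
time: 23.87
tool_pos: [0.4026, 0.3303, 0.1604]
tool_rot: [-0.001, -0.0, 1.0, -0.001]
contact_force: [-0.5, 0.3, -0.8]
gripper_width: 0.536
grasp_force: 54.0
```

Run:
```python
from h import *
go(.4025,.333,.158,90)
T=imaging.grab_frame("top");S=imaging.grab_frame("side")
for F,b,n in((S,(270,360,320,400),"S"),(T,(135,205,235,290),"T")):
    x0,x1,y0,y1=b; g=F["image"][y0:y1,x0:x1].astype(int)
    m=((g[...,0]-g[...,2]>10)&(g.sum(2)<200)).astype(np.uint8)
    k,l,s,c=cv2.connectedComponentsWithStats(m)
    for i in range(1,k):
        if s[i,4]>8: print(n,s[i]+[x0,y0,0,0,0],c[i]+[x0,y0])
im=np.hstack([tile(T["image"][:,:,::-1],130,225,80,100,5),tile(S["image"][:,:,::-1],275,320,80,100,5)])
cv2.imwrite("pics/c8.png",im)
s,p,R=state()
print(proj(S,np.array([.5015,.333,.148])),proj(T,np.array([.5015,.333,.16])))
```

```text
shift [0.1 2.7 2.4] world [-0.1  2.7 -2.4] tcp [402.6 330.3 160.4] w 45.8 f 54.0 F [-0.5  0.3 -0.8] t 23.8667
yaw_y 90.05 turn [-0.07 -0.11  0.05]
S [270 320  12   3  23] [275.04347826 321.        ]
S [270 325  18   9  53] [278.88679245 330.47169811]
S [307 351  16  10 119] [314.65546218 355.88235294]
T [163 264   9  10  74] [167.27027027 268.62162162]
T [135 266  26  24 388] [145.21134021 280.53865979]
(np.float64(314.98955773380476), np.float64(364.54750834054164)) (np.float64(165.80246027516628), np.float64(268.76828121412444))
```

View pics/c8.png

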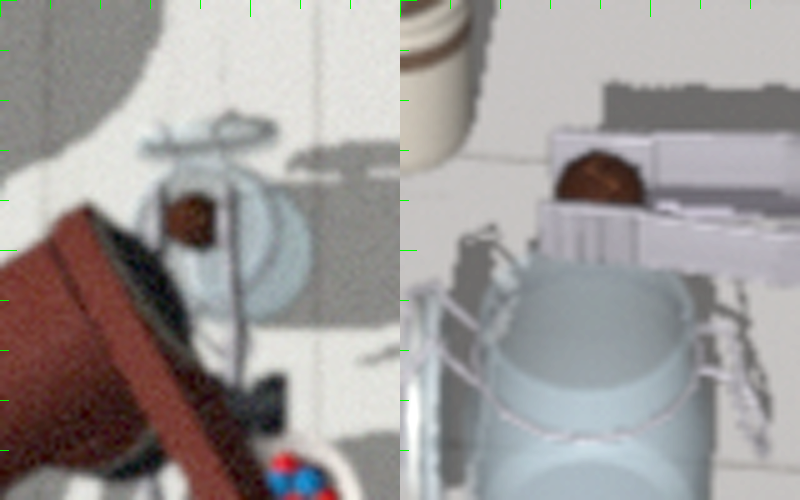

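The bonbon is held in the tongs above the mouth, at top (167.3,268.6) and side (314.7,355.9). It needs about 2.5 mm more toward +y. The jar, crock and lid are undisturbed.

Emit:
play_rows([
  [0,1.5,0,0,0,0],
  [0,1,0,0,0,0],
  [0,0,0,0,0,0],
  [0,0,0,0,0,0],
  [0,0,0,0,0,0],
])

```text
time: 24.38
tool_pos: [0.4032, 0.3337, 0.1621]
tool_rot: [0.0, -0.001, 1.0, 0.0]
contact_force: [0.3, -0.3, 0.1]
gripper_width: 0.54
grasp_force: 53.9
```

Emit:
play_rows([
  [0,0,0,0,0,0],
  [0,0,0,0,0,0],
  [0,0,0,0,0,0],
  [0,0,0,0,0,0],
  [0,0,0,0,0,0],
])

```text
time: 24.8
tool_pos: [0.403, 0.3335, 0.1618]
tool_rot: [-0.0, -0.001, 1.0, -0.0]
contact_force: [-0.7, 0.1, -1.6]
gripper_width: 0.54
grasp_force: 54.0
```

Emit:
play_rows([
  [0,0,0,0,0,0],
  [0,0,0,0,0,0],
  [0,0,0,0,0,0],
  [0,0,0,0,0,0],
  [0,0,0,0,0,0],
])

```text
time: 25.22
tool_pos: [0.4031, 0.3336, 0.1618]
tool_rot: [0.0, -0.001, 1.0, 0.0]
contact_force: [-0.5, -0.0, -0.5]
gripper_width: 0.538
grasp_force: 54.0
```

Run:
```python
from h import *
go(.4025,.333,.158,90)
T=imaging.grab_frame("top");S=imaging.grab_frame("side")
for F,b,n in((S,(290,340,340,375),"S"),(T,(155,180,255,280),"T")):
    x0,x1,y0,y1=b; g=F["image"][y0:y1,x0:x1].astype(int)
    m=((g[...,0]-g[...,2]>10)&(g.sum(2)<200)).astype(np.uint8)
    print(n,np.argwhere(m).mean(0)[::-1]+[x0,y0],m.sum())
```

```text
shift [ 0.6 -0.6  3.8] world [-0.6 -0.6 -3.8] tcp [403.1 333.6 161.8] w 45.9 f 54.0 F [-0.5 -0.  -0.5] t 25.2167
yaw_y 90.09 turn [0.   0.   0.09]
S [314.675      357.04166667] 120
T [165.875      268.36111111] 72
```

The bonbon is still and centred about 34 mm above the mouth, so I'm handing the job in.

```bash
python3 -c "
from plant import manip
print(manip.job_done())"
```

```text
the job is handed in; nothing more can be done
None
```

The job is handed in at about 25 s: the brush went to the jar floor, up to the neck and to the floor again and stands upright in its crock, and the round chocolate is held still in the tongs, centred about 34 mm above the jar mouth.

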